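# Lock the lid collar of the wide dust pot

### The job

Two aluminium dust pots are screwed to the workshop bench; the wide one is about to be connected and its lid is still unlocked. Turn the wide pot's black lock collar clockwise by its upright post until the post lines up with the raised rib on the lid (it can be turned too far), and let go. Leave the collar of the narrow pot as it is.

Things in the scene. Friction and masses are not known exactly. Their poses are not given: they have to be found in the camera images.
- wide_pot: Wide dust pot: aluminium can 150 mm across, 115 mm high, on a 170 mm foot, screwed down, left or right of the narrow pot. Origin: centre of its underside, on the collar's axis; z up. On its lid (top 125 mm above the bench) one black rib, 38 x 9 mm, 5 mm high, points outward along the pot's own -x from the middle plug (26 mm across, top at 135 mm): the locked mark.
- wide_collar (a joint): Angle (rad) of the wide pot's collar, a captive black ring 158 mm across, top 129 mm above the bench, turning about the pot's axis. 0 = post in line with the rib (locked); positive = post counter-clockwise of the rib seen from above. Starts at 0.6 to 1.35; clockwise lowers it. Can overrun to -0.5; opens to 1.7. Friction about 3 N at the post, no spring: stays where left.
- wide_post (a point): Centre, half-way up, of the steel post that turns the wide collar: an upright round pin 18 mm in diameter, 45 mm high, 75 mm from the pot's axis, standing 129 to 174 mm above the bench (this point 151.5 mm). z up; the point's -x axis points outward from the pot's axis to the post.
- narrow_post (a point): Centre, half-way up, of the like post (18 x 45 mm) on the narrow pot's collar, not to be moved. That pot is a can 100 mm across and 135 mm high, also screwed down; its post is 50 mm from its axis, its top 194 mm above the bench. Its collar may be part open too and turns as easily.
Mind the look-alikes: they are no part of the job. Leave any yellow look-alike of the wide_pot alone.

How it is judged (in metres and radians):
At the end, for the whole second after the job is handed in: The wide pot's collar is at rest with its post within about 10 degrees (0.18 rad) of the raised rib on the lid, either side, and the narrow pot's post is within 15 mm of where it began (value of joint wide_collar between -0.18 and 0.18 rad and velocity of joint wide_collar between -0.1 and 0.1 rad/s and distance of narrow_post from where it was at the start of the episode below 0.015 m); the robot touches nothing.
It fails at once if the narrow pot's collar is turned (its post moves more than 15 mm) (distance of narrow_post from where it was at the start of the episode above 0.015 m).
It also fails if it takes over 32 s, if anything falls off the work surface, if the arm or the gripper's body presses on something with over 40 N, if the wrist force passes 120 N, or if a joint passes its speed limit or range.

### The arm

A 6-joint arm with a two-finger parallel gripper is mounted at the origin on the work surface. World frame = base frame: x ahead of the robot, y to its left, z up, the work surface at z = 0. Lengths are in mm, angles in rad, forces in N, time in s.
With the tool pointing down it reaches from about 375 to 975 mm from the base axis. Payload 3.8 kg.
Tool frame: the origin (TCP) lies on the front face of the gripper's body, between the roots of the fingers; the fingertips stand 73 mm ahead of it and the grasp point (between the pads) lies 54 mm ahead of it; z points along the fingers, y is the line along which they close (so a half turn about z gives the same grasp; the last joint's range is limited). The gripper opens to 85 mm and grips with 20 to 120 N. Pads are 22 mm wide; open, the fingers measure 114 mm over their backs; the gripper's body (76 mm by 85 mm) begins 54 mm behind the grasp point. The pads swing forward as they close: fully open they stand 13 mm farther back than shut.
Start: joints at [1.114, 0.264, 1.604, -0, 1.274, -0.037], TCP at [275.112, 616.386, 303.88] pointing down, gripper open.
Joint ranges: [-2.63, 2.63], [-0.94, 2.18], [0.31, 2.57], [-1.31, 4.45], [0, 2.66], [-2.55, 2.55]. Speed limits (rad/s): [2.57, 2.57, 3.14, 3.14, 3.14, 3.14].

### API

Orientations are given as a rotation vector (axis times angle).
In Python, from plant import get_obs, viewer, r gives the robot as it stands. The module is installed in compiled form; this text tells all that it offers.
- The arm moves only by the tool apply_moves, never from a script. Its argument "plan" is one flat list of numbers, 6 for each row, row after row: the shift along the tool's x, y, z as a fraction of full scale, then the turn, a rotation vector about the tool's x, y, z as a fraction of full scale. In form: [dx, dy, dz, wx, wy, wz, dx, dy, dz, wx, wy, wz, ...]. A call has 1 to 20 rows; each row is the pose to reach, as a shift and turn from the pose commanded when the call began, along the tool's axes at that moment, turning the shorter way round; what a row does not reach only later rows make up. Full scale, the value 1, is 200 mm for a shift and pi rad for a turn. A row lasts 1/12 s, in which the tool goes at most 41.7 mm and 7.16 degrees, less where a joint would pass 70% of its speed; a pose out of reach is approached as far as the arm can. A call with a number of a shift or a turn outside -1 to 1 is refused whole. A call with a gripper value outside its range is refused whole. "fingers" is the opening, from -1 (shut) to 1 (fully open), set as the call begins (left out, the last holds). The fingers move at their own pace and stop on an object; "squeeze" is the grip in N (left out, the last holds). Time passes only in rows, so rows that repeat a pose let the fingers close. It gives the time, the measured TCP pose, the force, the opening and the grip force at its end, in the units of the state.
- get_obs(): the state, without advancing time (a new reading comes with each control period).
- viewer.capture(name): name is "side" or "top"; returns the picture (384x512x3 uint8, red, green, blue); there is no depth.
- viewer.calibration(name): a dict with "vertical_fov" (degrees; the focal length in pixels is half the picture's height over the tangent of half this angle, whatever the lens; pixels are square), "cx", "cy" (the principal point, pixels), "rvec" (rotation vector, rad) and "tvec" (3), from world to camera coordinates, as OpenCV has them. Camera axes: x right, y down, z forward; pixel columns grow to the right and rows downward; lengths in mm; the calibration is good to about 2 mm. A picture is of the moment at which its call begins. calibration takes no time and is no camera call.
- r.sign_off(): hands the job in; it is judged then, once.
The state is a dict: "time": time; "joint_pos": joint angles; "joint_vel": joint speeds; "tau": joint torques, N m; "tool_pos": TCP position; "eef_rot": TCP orientation; "contact_force": force on the tool from outside, world axes, zero at the start; "wrist_torque": the same for the moment, N m; "gripper_width": opening from 0.0 (shut) to 1.0 (fully open); "grasp_force": force on a finger pad.
Only numpy, scipy, OpenCV 4.12 (cv2) and the standard library are available. Lean on these libraries where they do the work, as an engineer would, in place of code of your own. Each camera call takes 0.05 s, during which the arm holds its last target. There are 200 camera calls.

## Working session

There is one attempt and no reset: what is moved stays moved. The work goes in short steps, Python scripts to look and compute and a tool call to move; the robot and the scene stay as the last step left them, time stands still between calls to the robot, and variables do not carry over. Pictures are saved under pics/ and viewed, at most 10 in all, crops included, and the job is handed in when it is done.

Besides the shell and the picture viewer there is one more tool, called after "Request:" as a command line: name --argument value ..., lists and objects as JSON in quotes. apply_moves: Moves the arm, as the interface text tells. Its arguments: {"type":"object","properties":{"plan":{"type":"array","items":{"type":"number","minimum":-1,"maximum":1}},"fingers":{"type":"number"},"squeeze":{"type":"number"}},"required":["plan"]}

```bash
mkdir -p pics
cat > h.py <<'E'
import numpy as np, cv2
from plant import get_obs, viewer, r
def cap(n,f):
    im=viewer.capture(n); cv2.imwrite(f'pics/{f}.png',im[:,:,::-1]); return im
def cam(n):
    c=viewer.calibration(n); f=192/np.tan(np.radians(c['vertical_fov'])/2)
    return f,c['cx'],c['cy'],cv2.Rodrigues(np.array(c['rvec'],float))[0],np.array(c['tvec'],float).ravel()
def ray(n,u,v):
    f,cx,cy,R,t=cam(n); d=R.T@np.array([(u-cx)/f,(v-cy)/f,1]); return -R.T@t,d/np.linalg.norm(d)
def onz(n,u,v,z):
    o,d=ray(n,u,v); return o+d*(z-o[2])/d[2]
def proj(n,p):
    f,cx,cy,R,t=cam(n); q=R@np.array(p,float)+t; return q[0]/q[2]*f+cx,q[1]/q[2]*f+cy
def tri(a,b):
    (o1,d1),(o2,d2)=ray(*a),ray(*b)
    s=np.linalg.lstsq(np.c_[d1,-d2],o2-o1,rcond=None)[0]
    p,q=o1+s[0]*d1,o2+s[1]*d2; return (p+q)/2,np.linalg.norm(p-q)
E
python3 - <<'E'
from h import *
a=cap('side','side0');b=cap('top','top0')
print(viewer.calibration('side'),viewer.calibration('top'));o=get_obs();print(o)
E
```

```text
{'vertical_fov': 45.909739292903225, 'cx': 256.6715067402509, 'cy': 196.13312183932274, 'rvec': array([ 2.18546358, -1.24075086,  0.4322111 ]), 'tvec': array([-238.88848915,  308.08246618, 1079.27816721])} {'vertical_fov': 46.32946972355995, 'cx': 257.7532670599744, 'cy': 182.4481804384956, 'rvec': array([ 2.186144  , -2.13678145,  0.13300811]), 'tvec': array([ -51.23208389,  365.84047608, 1082.30567254])}
{'time': 0.1, 'joint_pos': array([ 1.11409404e+00,  2.64727733e-01,  1.60528455e+00, -5.37510691e-06,
        1.27372052e+00, -3.68953396e-02]), 'joint_vel': array([-0.00056298, -0.00068356, -0.00255483, -0.00049948,  0.00144415,
       -0.00027937]), 'tau': array([ 6.43069925e-04, -5.16709685e+01, -3.68587232e+01, -1.97436493e-04,
        6.33113828e-03, -5.28887568e-06]), 'tool_pos': array([274.88282696, 615.90657879, 302.62729404]), 'eef_rot': array([-0.65448883, -3.0721303 ,  0.00326132]), 'contact_force': array([-0.1099793 ,  0.45844502,  0.1446343 ]), 'wrist_torque': array([-0.01010865,  0.01264722, -0.03569651]), 'grasp_force': 0.0, 'gripper_width': 0.9997986580504996}
```

View pics/side0.png

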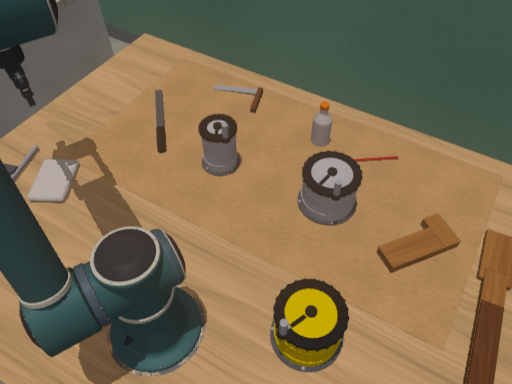

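View pics/top0.png

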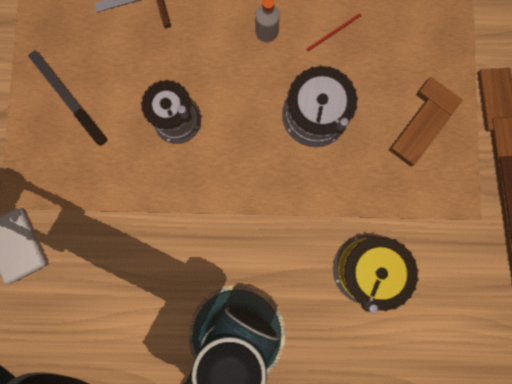

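Candidates are the aluminium wide pot at top (322,100) / side (331,175), the yellow look-alike at top (382,272), and the narrow pot at top (168,103). The aluminium one right of the narrow pot fits the description: it is wide, not yellow, and has a black collar. Next is an enlarged crop with measurements.

Run:
```python
from h import *
a=cv2.imread('pics/side0.png');b=cv2.imread('pics/top0.png')
A=cv2.resize(a[140:230,285:375],(400,400),interpolation=cv2.INTER_CUBIC)
B=cv2.resize(b[55:155,275:375],(400,400),interpolation=cv2.INTER_CUBIC)
cv2.imwrite('pics/crop0.png',np.hstack([A,B]))
# light lid disc inside the dark collar -> contours
for n,im,(x0,y0,x1,y1) in(('side',a,(300,150,364,200)),('top',b,(285,64,360,142))):
    c=im[y0:y1,x0:x1]; m=(c.max(2)<60).astype(np.uint8)
    cs,_=cv2.findContours(m,cv2.RETR_EXTERNAL,cv2.CHAIN_APPROX_NONE); k=max(cs,key=cv2.contourArea)
    e=cv2.fitEllipse(cv2.convexHull(k)); u,v=e[0][0]+x0,e[0][1]+y0
    print(n,(u,v),e[1],onz(n,u,v,129))
```

```text
side (333.78296279907227, 178.1517791748047) (40.2195930480957, 54.33491516113281) [ 529.05328668 -199.77372303  129.        ]
top (321.88866806030273, 100.9175033569336) (67.66896057128906, 69.85934448242188) [ 543.94446015 -184.07423945  129.        ]
```

View pics/crop0.png

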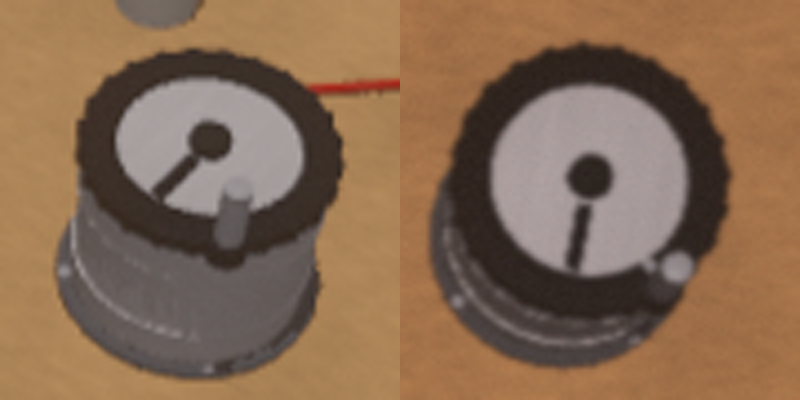

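The crop shows the aluminium wide pot in both views. Side crop: plug (210,139), rib end (158,194), post top (238,184). Top crop: plug (590,176), rib end (574,268), post top (679,266). The post is counter-clockwise of the rib.

Run:
```python
from h import *
S=lambda x,y:('side',285+(x+.5)/4.4444-.5,140+(y+.5)/4.4444-.5)
T=lambda x,y:('top',275+(x-400+.5)/4-.5,55+(y+.5)/4-.5)
P={}
for k,s,t,z in(('plug',(210,138),(590,176),135),('rib',(159,193),(574,268),130),('post',(238,184),(679,266),174)):
    P[k],e=tri(S(*s),T(*t)); print(k,P[k].round(1),'gap',e.round(1),'top@z',onz(*T(*t),z).round(1),'side@z',onz(*S(*s),z).round(1))
    P[k]=(onz(*T(*t),z)+onz(*S(*s),z))/2
# narrow pot: plug and post top
for nm,uv,z in(('nplug',(168,103),155),('npost',(182,110),194)): print(nm,onz('top',*uv,z).round(1))
c=P['plug'];an=lambda p:np.arctan2(*(p-c)[1::-1])
print('rib ang',an(P['rib']),'r',np.hypot(*(P['rib']-c)[:2]),'post ang',an(P['post']),'r',np.hypot(*(P['post']-c)[:2]))
o=get_obs();print(cv2.Rodrigues(o['eef_rot'])[0].round(3))
```

```text
plug [ 548.9 -184.5  130.9] gap 0.4 top@z [ 547.4 -183.7  135. ] side@z [ 545.4 -185.8  135. ]
rib [ 496.1 -176.3  128.1] gap 0.8 top@z [ 495.3 -175.7  130. ] side@z [ 494.8 -177.1  130. ]
post [ 485.4 -225.7  176.2] gap 0.6 top@z [ 486.2 -226.3  174. ] side@z [ 487.1 -224.9  174. ]
nplug [522.9 159.4 155. ]
npost [496.8 121.1 194. ]
rib ang 2.980598816436119 r 52.0204615049667 post ang -2.5417514821771316 r 72.43059317977196
[[-0.913  0.408 -0.001]
 [ 0.408  0.913 -0.002]
 [ 0.    -0.002 -1.   ]]
```

Request:
apply_moves --plan '[-0.1,-0.12,-0.1,0,0,0.03,-0.78,-1,-0.25,0,0,0.2,-0.78,-1,-0.25,0,0,0.2,-0.78,-1,-0.25,0,0,0.2,-0.78,-1,-0.25,0,0,0.2,-0.78,-1,-0.25,0,0,0.2,-0.78,-1,-0.25,0,0,0.2,-0.78,-1,-0.25,0,0,0.2,-0.78,-1,-0.25,0,0,0.2]'

```text
time: 0.85
tool_pos: [336.2, 369.6, 354.0]
eef_rot: [-1.575, -2.718, -0.001]
contact_force: [-0.2, 0.2, 0.4]
gripper_width: 0.998
grasp_force: 0.0
```

```bash
cat > go.py <<'E'
import sys
from h import *
x,y,z,ya=map(float,sys.argv[1:5])
o=get_obs();R=cv2.Rodrigues(o['eef_rot'])[0];Y=np.arctan2(R[1,1],R[0,1])
d=R.T@(np.array([x,y,z])-o['tool_pos'])
print('t',o['time'],'pos',o['tool_pos'].round(1),'yaw',Y.round(3),'q',o['joint_pos'].round(2),'F',o['contact_force'].round(1),'z',R[:,2].round(3))
print('shift',(d/200).round(3),'wz',(-((ya-Y+np.pi)%(2*np.pi)-np.pi)/np.pi).round(3))
E
python3 go.py 485.5 -226.5 330 -1.35
```

```text
t 0.85 pos [336.2 369.6 354. ] yaw 0.521 q [ 0.78 -0.1   1.91  0.    1.34  0.26] F [-0.2  0.2  0.4] z [ 0.     0.001 -1.   ]
shift [-2.957 -0.835  0.117] wz 0.595
```

Request:
apply_moves --plan '[-0.1,-0.03,0,0,0,0.03,-1,-0.28,0,0,0,0.2,-1,-0.28,0,0,0,0.2,-1,-0.28,0,0,0,0.2,-1,-0.28,0,0,0,0.2,-1,-0.28,0,0,0,0.2,-1,-0.28,0,0,0,0.2]'

```text
time: 1.43
tool_pos: [388.2, 167.0, 353.4]
eef_rot: [2.339, 2.096, -0.002]
contact_force: [0.2, 0.5, -0.2]
gripper_width: 0.999
grasp_force: 0.0
```

```bash
python3 go.py 485.5 -226.5 330 -1.35
```

```text
t 1.4333 pos [388.2 167.  353.4] yaw -0.11 q [ 0.35 -0.26  2.04 -0.    1.36  0.46] F [ 0.2  0.5 -0.2] z [-0.    -0.001 -1.   ]
shift [-1.902  0.699  0.12 ] wz 0.395
```

Request:
apply_moves --plan '[-0.1,0.04,0,0,0,0.03,-0.95,0.35,0,0,0,0.2,-0.95,0.35,0,0,0,0.2,-0.95,0.35,0,0,0,0.2,-0.95,0.35,0,0,0,0.2,-0.95,0.35,0,0,0,0.2,-0.95,0.35,0,0,0,0.2,-0.95,0.35,0,0,0,0.2]'

```text
time: 2.1
tool_pos: [437.6, -26.6, 353.3]
eef_rot: [-2.868, -1.277, 0.001]
contact_force: [0.0, 0.5, -0.1]
gripper_width: 1.001
grasp_force: 0.0
```

```bash
python3 go.py 485.5 -226.5 300 -1.35
```

```text
t 2.1 pos [437.6 -26.6 353.3] yaw -0.733 q [-0.12 -0.23  2.01  0.    1.36  0.61] F [ 0.   0.5 -0.1] z [-0.001  0.001 -1.   ]
shift [-0.582  0.847  0.265] wz 0.196
```

Request:
apply_moves --plan '[-0.06,0.08,0,0,0,0.03,-0.582,0.847,0.1,0,0,0.196,-0.582,0.847,0.1,0,0,0.196,-0.582,0.847,0.265,0,0,0.196,-0.582,0.847,0.265,0,0,0.196,-0.582,0.847,0.265,0,0,0.196,-0.582,0.847,0.265,0,0,0.196,-0.582,0.847,0.265,0,0,0.196,-0.582,0.847,0.265,0,0,0.196]'

```text
time: 2.85
tool_pos: [485.4, -225.2, 300.7]
eef_rot: [-3.12, -0.351, 0.0]
contact_force: [-0.1, -0.0, 0.1]
gripper_width: 1.001
grasp_force: 0.0
```

```bash
python3 go.py 485.5 -226.5 215 -1.35; python3 -c "
from h import *
a=cap('side','s1');b=cap('top','t1')
A=cv2.resize(a[80:230,255:405],(400,400),interpolation=cv2.INTER_CUBIC);B=cv2.resize(b[35:185,260:410],(400,400),interpolation=cv2.INTER_CUBIC)
cv2.imwrite('pics/c1.png',np.hstack([A,B])[:,:,::-1])"
```

```text
t 2.85 pos [ 485.4 -225.2  300.7] yaw -1.347 q [-0.48  0.    1.91  0.    1.24  0.86] F [-0.1 -0.   0.1] z [-0.     0.002 -1.   ]
shift [-0.001  0.007  0.429] wz 0.001
```

View pics/c1.png

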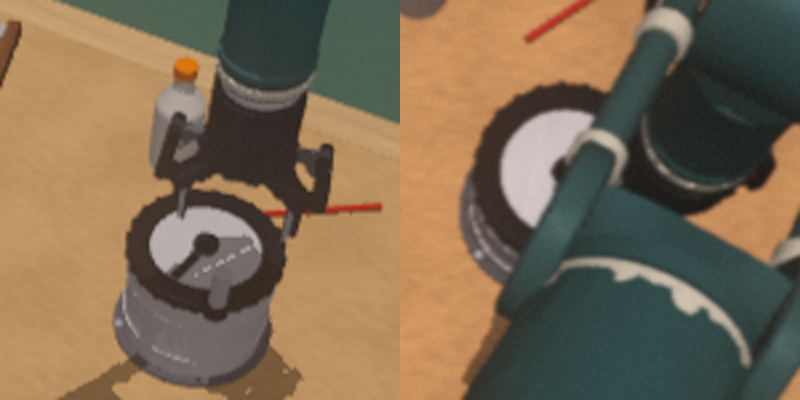

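The gripper is above the post in the side crop, with fingertips at (182,210) and (290,225) either side of the post at (219,285). Descend, then close.

Request:
apply_moves --plan '[0,0.005,0.1,0,0,0,0,0.005,0.25,0,0,0,0,0.005,0.38,0,0,0,0,0.005,0.43,0,0,0,0,0.005,0.43,0,0,0]'

```text
time: 3.37
tool_pos: [483.5, -226.2, 212.5]
eef_rot: [-3.119, -0.349, 0.006]
contact_force: [-0.5, 0.2, 0.2]
gripper_width: 0.997
grasp_force: 0.0
```

Request:
apply_moves --plan '[0,0,0,0,0,0,0,0,0,0,0,0,0,0,0,0,0,0,0,0,0,0,0,0,0,0,0,0,0,0,0,0,0,0,0,0,0,0,0,0,0,0,0,0,0,0,0,0]' --fingers -1 --squeeze 25

```text
time: 4.03
tool_pos: [485.6, -228.2, 216.0]
eef_rot: [3.122, 0.346, 0.003]
contact_force: [0.7, 3.7, 5.2]
gripper_width: 0.202
grasp_force: 25.5
```

```bash
python3 go.py 472.5 -172.8 215 -1.35; python3 -c "
from h import *
a=cap('side','s2')
cv2.imwrite('pics/c2.png',cv2.resize(a[80:230,255:405],(600,600),interpolation=cv2.INTER_CUBIC)[:,:,::-1])"
```

```text
t 4.0333 pos [ 485.6 -228.2  216. ] yaw -1.35 q [-0.49  0.08  1.99  0.    1.07  0.86] F [0.7 3.7 5.2] z [ 0.002  0.    -1.   ]
shift [-0.003 -0.285  0.005] wz 0.0
```

View pics/c2.png

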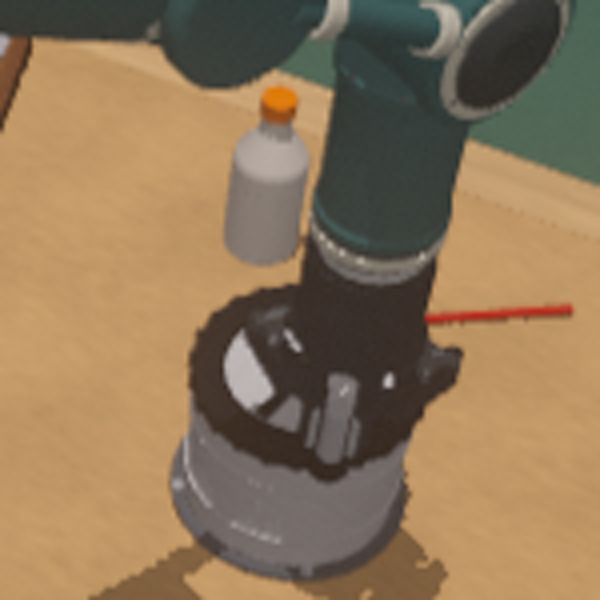

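The width of 17 mm agrees with the 18 mm pin, so the post is gripped at (340,415) in the crop. Now turn along the arc.

Request:
apply_moves --plan '[0,-0.015,0,0,0,0.015,-0.01,-0.035,0,0,0,0.03,-0.015,-0.05,0,0,0,0.045,-0.02,-0.07,0,0,0,0.06,-0.023,-0.09,0,0,0,0.08,-0.027,-0.115,0,0,0,0.1,-0.027,-0.14,0,0,0,0.12,-0.026,-0.165,0,0,0,0.14,-0.023,-0.19,0,0,0,0.16,-0.02,-0.21,0,0,0,0.18,-0.014,-0.235,0,0,0,0.2,-0.008,-0.26,0,0,0,0.22,0,-0.28,0,0,0,0.24,0,-0.28,0,0,0,0.24,0,-0.28,0,0,0,0.24,0,-0.28,0,0,0,0.24]'

```text
time: 5.42
tool_pos: [473.0, -173.2, 216.1]
eef_rot: [-3.03, 0.826, -0.001]
contact_force: [-1.6, 4.0, 6.5]
gripper_width: 0.203
grasp_force: 25.8
```

```bash
python3 go.py 472.5 -172.8 215 -1.35
```

```text
t 5.4167 pos [ 473.  -173.2  216.1] yaw -2.103 q [-0.4   0.01  2.06  0.    1.07  1.7 ] F [-1.6  4.   6.5] z [ 0.001  0.001 -1.   ]
shift [-0.003 -0.001  0.005] wz -0.24
```

Request:
apply_moves --plan '[0,0,0,0,0,0,0,0,0,0,0,0,0,0,0,0,0,0,0,0,0,0,0,0,0,0,0,0,0,0,0,0,0,0,0,0,0,0,-0.1,0,0,0,0,0,-0.25,0,0,0,0,0,-0.45,0,0,0,0,0,-0.65,0,0,0,0,0,-0.65,0,0,0]' --fingers 1

```text
time: 6.33
tool_pos: [476.1, -175.1, 354.5]
eef_rot: [3.029, -0.827, 0.024]
contact_force: [1.6, -0.2, 0.5]
gripper_width: 1.003
grasp_force: 0.0
```

```bash
python3 go.py 400 -400 345 -2.1
```

```text
t 6.3333 pos [ 476.1 -175.1  354.5] yaw -2.104 q [-0.4  -0.09  1.9  -0.    1.32  1.7 ] F [ 1.6 -0.2  0.5] z [ 0.014 -0.006 -1.   ]
shift [0.243 1.162 0.049] wz -0.001
```

Request:
apply_moves --plan '[0.05,0.2,0,0,0,0,0.2,1,0,0,0,0,0.2,1,0,0,0,0,0.2,1,0,0,0,0,0.2,1,0,0,0,0,0.2,1,0,0,0,0,0.2,1,0,0,0,0,0.2,1,0,0,0,0]'

```text
time: 7.0
tool_pos: [405.4, -366.1, 344.4]
eef_rot: [-3.029, 0.829, 0.001]
contact_force: [0.7, -0.7, 0.1]
gripper_width: 1.0
grasp_force: 0.0
```

```bash
python3 -c "
from h import *
a=cap('side','s3');b=cap('top','t3')
A=cv2.resize(a[140:230,285:375],(400,400),interpolation=cv2.INTER_CUBIC);B=cv2.resize(b[55:155,275:375],(400,400),interpolation=cv2.INTER_CUBIC)
cv2.imwrite('pics/c3.png',np.hstack([A,B])[:,:,::-1])
b0=cv2.imread('pics/top0.png')[70:150,130:210];d=cv2.absdiff(b0,b[70:150,130:210,::-1]);print('narrow diff px',(d.max(2)>40).sum())"
```

```text
narrow diff px 0
```

View pics/c3.png

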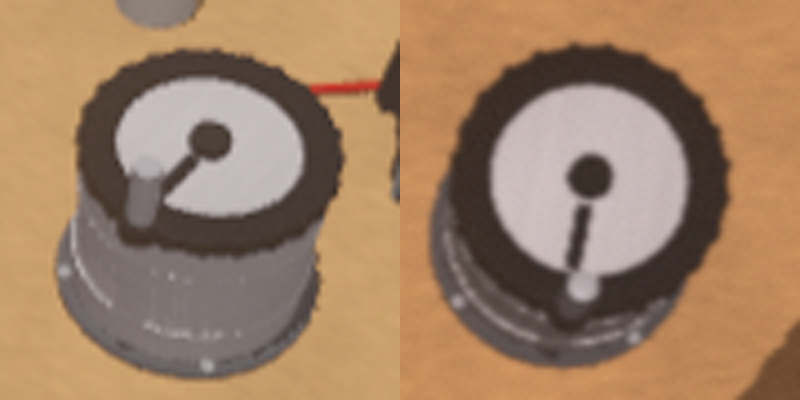

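The post top is now at side crop (149,167) and top crop (584,286), apparently in line with the rib. The narrow pot is unchanged. I'll check the angle and hand in if it is small.

Run:
```python
from h import *
S=lambda x,y:('side',285+(x+.5)/4.4444-.5,140+(y+.5)/4.4444-.5)
T=lambda x,y:('top',275+(x-400+.5)/4-.5,55+(y+.5)/4-.5)
m=lambda s,t,z:(onz(*T(*t),z)+onz(*S(*s),z))/2
c=m((210,138),(590,176),135);p=m((149,167),(584,286),174)
a=np.arctan2(*(p-c)[1::-1])-2.981;print(p.round(1),'collar',a)
if abs(a)<.1: print(r.sign_off())
```

```text
[ 473.5 -175.7  174. ] collar 0.037835630094727346
the job is handed in; nothing more can be done
None
```

The wide pot's collar is turned clockwise to about 0.04 rad from the rib (limit 0.18), the post is released, the narrow pot looks unchanged in the top view, and the job was handed in at about 7 s; no verdict was returned.

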